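Hook the mixing palette into the paint box

ROBOT

A 7-joint arm with a two-finger parallel gripper is mounted at the origin on the work surface. World frame = base frame: x ahead of the robot, y to its left, z up, the work surface at z = 0. Lengths are in m, angles in rad, forces in N, time in s.
With the tool pointing down it reaches from about 0.425 to 1.025 m from the base axis. Payload 3.6 kg.
Tool frame: the origin (TCP) lies on the centre line of the jaws, within the pads' length; the fingertips stand 25 mm ahead of it and the grasp point (between the pads) lies 6 mm ahead of it; x points along the fingers, y is the direction in which the jaws open and shut, and the axes are right-handed (so a half turn about x gives the same grasp; the last joint's range is limited). The gripper opens to 85 mm and grips with 20 to 120 N. Pads are 22 mm wide; open, the fingers measure 114 mm over their backs; the gripper's body (76 mm by 85 mm) begins 54 mm behind the grasp point. The pads swing forward as they close: fully open they stand 13 mm farther back than shut.
Start: joints at [-1.401, 0.591, 0.048, 1.609, -0.033, 0.943, -0.034], TCP at [0.189, 0.7, 0.256] pointing down, gripper open.
Joint ranges: [-2.69, 2.69], [-0.47, 2.24], [-1.27, 1.36], [0.19, 2.51], [-1.53, 4.68], [0.08, 2.07], [-3.09, 3.09]. Speed limits (rad/s): [2.57, 2.57, 3.14, 3.14, 3.14, 3.14, 3.14].

INTERFACE

Orientations are given as a unit quaternion [x, y, z, w].
In Python, from station import arm, claw, capture, camera_params gives the robot as it stands. The module is installed in compiled form; this text tells all that it offers. Calls block until the motion is done:
- arm.move_to(position, orientation): joint-space move of the TCP to a pose.
- arm.servo_line(position, rotation=None, speed=0.15): straight line of the TCP; rotation=None keeps the orientation; speed is the mean speed in m/s.
- arm.move_j(angles): joint-space move.
- claw.grip(opening, squeeze=None): opening from 0.0 (shut) to 1.0 (fully open); squeeze is the grip in N (None keeps the last); returns when the fingers have stopped.
- arm.sleep(seconds).
- arm.ik(position, orientation): joint angles nearest the present ones, or None.
- capture(name): name is "scene" or "top" or "wrist"; returns the picture (384x512x3 uint8, red, green, blue); there is no depth.
- camera_params(name): a dict with "fx", "fy", "cx", "cy" (pixels), "R" (3x3) and "t" (3): a world point X has camera coordinates R X + t. Camera axes: x right, y down, z forward; pixel columns grow to the right and rows downward; lengths in m; the calibration is good to about 2 mm. A picture is of the moment at which its call begins: read the wrist's pose just before it. camera_params takes no time and is no camera call; for the wrist camera it gives the pose at the moment of the call.
A pose or a line that the arm cannot do raises arm.PlanningError and nothing moves.
- arm.job_done(): hands the job in, once; it reports no verdict.
Readings, each from a call of its own:
- arm.read_time(): time.
- arm.read_joint_pos(): joint angles.
- arm.read_qvel(): joint speeds.
- arm.read_joint_efforts(): joint torques, N m.
- arm.read_position(): TCP position.
- arm.read_ee_rot(): TCP orientation.
- arm.read_ft_force(): force on the tool from outside, world axes, zero at the start.
- arm.read_wrist_torque(): the same for the moment, N m.
- arm.read_gripper_width(): opening from 0.0 (shut) to 1.0 (fully open).
Only numpy, scipy, OpenCV 4.12 (cv2) and the standard library are available. Lean on these libraries where they do the work, as an engineer would, in place of code of your own. Each camera call takes 0.05 s, during which the arm holds its last target. There are 200 camera calls.

TASK

Put the white mixing palette away on top of the tubes in the green paint box: pick it up by its blue bar, hook the black-striped edge under the brass lip while the other edge is still raised, slide it in gently until it meets the stop, then turn the raised edge down until it is flat and the red spring catch has snapped back over it, and let go. Go by feel and be very gentle: keep the palette from pressing on the box with more than about 15 N, push on the palette only and never on the box, rack or catch, and leave everything else on the table undisturbed.

Things in the scene. Friction and masses are not known exactly. Their poses are not given: they have to be found in the camera images.
- paintbox: Green paint box fixed to the table, 236 (x) x 216 (y) x 48 mm, open top, wall 4 mm. Origin: centre of its underside; x points to the brass lip's side (away from the robot, turned up to 0.3 rad), z up. A wooden rack inside holds lip, ledges and catch; its place along the box's x varies by up to 12 mm either way between runs and is NOT in any measured pose: feel for it. It does not yield when pushed
- rack_back (a point): foot of the rack's stop wall, at box x = +80, y = 0, z = 42 mm, if the rack is in its middle place (fixed to the box, does not show the rack's shift). From here the back ledge (top at this height) runs 60 mm towards -x; the stop wall rises 17 mm; a 5 mm thick brass lip overhangs the last 22 mm of ledge, its underside 12 mm above the ledge: the slot for the striped edge
- rack_front (a point): foot of the rack's front wall, at box x = -72, y = 0, z = 42 mm, if the rack is in its middle place (fixed to the box). A 16 mm front ledge at this height runs towards +x; the wall rises 11 mm, with the catch in its middle. 152 mm from stop to front wall, for the 150 mm palette. Side guides: inner faces at y = -91 and +91 mm, tops 8 mm above the ledges. Tubes lie lower
- palette: White plastic mixing palette, about 0.24 kg (0.17 to 0.33), a plate 150 (x) x 170 (y) x 5 mm with flat colour spots and a blue upright grip bar 14 (x) x 70 (y) x 45 mm standing on it, centred at x = -10 mm, y = 0. Origin: centre of the plate's underside; z up; x points to the edge with the black stripe (the rear edge, to go under the lip). It starts flat on the table.
- palette_bar (a point): centre of the grip bar's width and length, 35 mm above the plate's underside (30 mm above its top face)
- palette_rear (a point): middle of the palette's rear (black-striped) edge, at mid thickness, x = +75 mm in the palette's frame
- palette_front (a point): middle of the palette's front edge, at mid thickness, x = -75 mm in the palette's frame
- catch (a joint): red sprung catch, 40 mm wide, in m: 0 = sprung out, up to 0.008 = pushed back from the palette. Its wedge slopes from the front wall's face, 16 mm above the ledges, to a tip 5 mm inside it, 7 mm above them. The palette's front edge, pressed down (2 to 8 N at that edge), moves it aside (spring 0.9 N + 0.3 N per mm); it snaps back over the plate once that lies on the ledge
- brush_can: red tin, 68 mm across and 110 mm tall, holding brushes up to 205 mm; origin under its centre. To be left alone
- water_cup: white open cup, 76 mm across, 75 mm tall; origin under its centre. To be left alone
- glue_bowl: terracotta bowl, 100 mm across, 45 mm tall; origin under its centre. To be left alone
- white_bird: white papier-mache bird head, 84 mm across, 80 mm tall; origin under its centre. To be left alone
- brown_bird: dark brown bird head, 97 mm across, 92 mm tall; origin under its centre. To be left alone
- ochre_tube: white paint tube with a yellow band, 95 x 26 x 16 mm, lying flat; origin under its centre. To be left alone
- blue_tube: white paint tube with a blue band, 95 x 26 x 16 mm, lying flat; origin under its centre. To be left alone
Not all that is in view belongs to the job. Of the things that look like the palette, take the one that is farthest to the robot's left at the start.

How it is judged:
On the way:
1. the striped edge is at ledge height at the lip (within reach of the stop) while the front edge is still raised at least 12 mm above the ledge (x of palette_rear in the frame of paintbox above 0.065 m and z of palette_rear in the frame of paintbox between 0.04 and 0.054 m and z of palette_front in the frame of paintbox above 0.0565 m), for 0.1 s.
At the end, for the whole second after the job is handed in: the palette lies flat (within 0.03 rad) on both ledges, each edge within 3 mm of its seated height, striped edge at the stop's end, under the lip, the catch sprung back to under 2 mm, the palette at rest (z of palette_rear in the frame of paintbox between 0.0415 and 0.0475 m and z of palette_front in the frame of paintbox between 0.0415 and 0.0475 m and x of palette_rear in the frame of paintbox above 0.064 m and angle between palette's own z axis and vertical below 0.03 rad and value of joint catch below 0.002 m and linear speed of palette below 0.02 m/s); the robot touches nothing.
It fails at once if the palette is forced against the paint box with more than 18 N (contact force between palette and paintbox above 18 N).
It fails at once if the robot itself presses on the paint box, its rack or catch with more than 5 N (contact force between any of the fingers, the arm and paintbox above 5 N).
It fails at once if anything else on the table is moved more than 15 mm (distance of any of brush_can, water_cup, glue_bowl, white_bird, brown_bird, ochre_tube, blue_tube from where it was at the start of the episode above 0.015 m).
It also fails if it takes over 59 s, if anything falls off the work surface, if the arm or the gripper's body presses on something with over 40 N, if the wrist force passes 120 N, or if a joint passes its speed limit or range.

## Working session

There is one attempt and no reset: what is moved stays moved. The work goes in short steps, each a Python script; the robot and the scene stay as the last script left them, time stands still between calls to the robot, and variables do not carry over. Pictures are saved under pics/ and viewed, on a budget of 10 in all, crops included, one or two more only if the job needs it, and the job is handed in when it is done.

```bash
mkdir -p pics; python3 - <<'E'
from station import arm,claw,capture,camera_params
import cv2,numpy as np
for n in("scene","top"):
    im=capture(n); cv2.imwrite(f"pics/{n}0.png",im[:,:,::-1]); p=camera_params(n)
    R=np.array(p["R"]);print(n,p["fx"],p["cx"],p["cy"],(-R.T@p["t"]).round(3),R.round(3).tolist())
print(arm.read_time(),arm.read_position(),arm.read_ee_rot(),arm.read_ft_force(),arm.read_gripper_width())
E
```

```text
scene 498.1102942213147 252.9614752389739 184.37574377716626 [0.941 0.831 1.174] [[-0.884, 0.467, -0.016], [0.366, 0.671, -0.644], [-0.29, -0.576, -0.764]]
top 409.3604284153859 256.1465342675058 192.9302389580284 [ 0.439 -0.024  1.232] [[0.009, -1.0, -0.002], [-0.997, -0.009, -0.079], [0.079, 0.003, -0.997]]
0.1 [0.18887467 0.69924793 0.2552723 ] [ 0.09226537  0.70101007 -0.09369457  0.70092319] [ 0.42219483 -0.21905346 -0.04785232] 0.9958229031456529
```

View pics/top0.png

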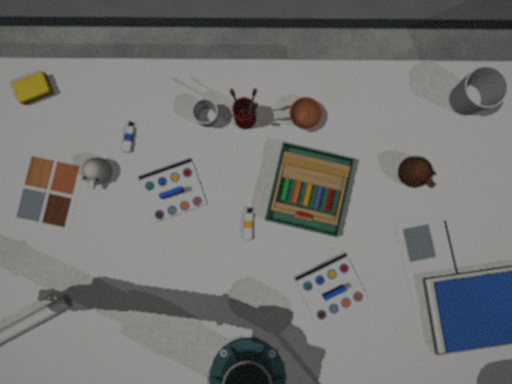

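View pics/scene0.png

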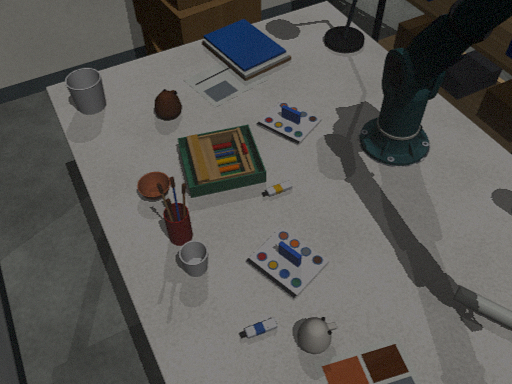

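The top view shows two lookalike palettes: A with its bar at (172,192) and B with its bar at (335,292). The scene view shows the same pair at (290,252) and (291,114). The sketch card and colour swatches aren't candidates. Robot left is image left in the top view, so A is the one to take. The green box is centred near (312,189), with its lip side at the top. Next I measure both and check the choice in a close crop.

```bash
cat > h.py <<'E'
from station import arm,claw,capture,camera_params
import cv2,numpy as np
from scipy.spatial.transform import Rotation as Ro
def ray(p,uv):
    R=np.array(p["R"]);c=-R.T@np.array(p["t"])
    d=R.T@np.array([(uv[0]-p["cx"])/p["fx"],(uv[1]-p["cy"])/p["fy"],1]);return c,d
def onz(p,uv,z):
    c,d=ray(p,uv);return c+d*(z-c[2])/d[2]
def proj(p,X):
    q=np.array(p["R"])@X+np.array(p["t"]);return np.array([p["fx"]*q[0]/q[2]+p["cx"],p["fy"]*q[1]/q[2]+p["cy"]])
def tri(p1,u1,p2,u2):
    c1,d1=ray(p1,u1);c2,d2=ray(p2,u2)
    s=np.linalg.lstsq(np.c_[d1,-d2],c2-c1,rcond=None)[0]
    a,b=c1+s[0]*d1,c2+s[1]*d2;return (a+b)/2,np.linalg.norm(a-b)
def blob(m,near=None):
    n,l,st,ce=cv2.connectedComponentsWithStats(m.astype(np.uint8))
    k=1+(np.argmax(st[1:,4]) if near is None else np.argmin(np.hypot(*(ce[1:]-near).T)+1e3*(st[1:,4]<25)))
    return l==k,ce[k],st[k,4]
E
python3 - <<'E'
from h import *
P={};I={};H={}
for n in("scene","top"):
    P[n]=camera_params(n);I[n]=cv2.imread(f"pics/{n}0.png");H[n]=cv2.cvtColor(I[n],cv2.COLOR_BGR2HSV).astype(int)
T,S=P["top"],P["scene"]
def blue(h): return (abs(h[...,0]-110)<14)&(h[...,1]>120)&(h[...,2]>50)
b={}
for n,nr in(("top",(172,192)),("scene",(290,252))):
    m,c,a=blob(blue(H[n]),nr);b[n]=c;r=cv2.minAreaRect(np.argwhere(m)[:,::-1].astype(np.float32));print(n,"bar",c,a,r)
print("bar tri",tri(T,b["top"],S,b["scene"]))
# plate: white-bright contour near A in top
roi=np.zeros((384,512),np.uint8);roi[150:235,125:220]=1
h=H["top"];print("V plate/table",h[205,163,2],h[200,185,2],h[230,180,2],h[165,150,2])
# box
for n in P:
    h=H[n];g=(h[...,0]>60)&(h[...,0]<95)&(h[...,1]>90)&(h[...,2]>25)
    near=(312,189) if n=="top" else(222,160)
    z=np.zeros_like(g);x,y=near;z[y-60:y+60,x-60:x+60]=1;m,c,a=blob(g&z)
    cs=np.vstack(cv2.findContours(m.astype(np.uint8),0,2)[0]);r=cv2.boxPoints(cv2.minAreaRect(cs))
    print(n,"box",a,r.tolist());
    if n=="top":
        W=np.array([onz(T,q,.048)[:2] for q in r]);print(W.round(4).tolist(),W.mean(0),[np.linalg.norm(W[i]-W[i-1]).round(4) for i in range(4)])
t=I["top"]
a=cv2.resize(t[150:230,130:215],None,fx=6,fy=6,interpolation=2)[:480,:400];a=cv2.resize(t[150:230,130:215],(400,480*0+376),interpolation=2)
c=cv2.resize(t[135:245,257:367],(376,376),interpolation=2);cv2.imwrite("pics/crop1.png",np.hstack([a,c]))
E
```

```text
top bar [170.9537037  192.14814815] 108 ((170.88320922851562, 192.17880249023438), (4.698966979980469, 23.067657470703125), 70.01689147949219)
scene bar [290.87969925 251.10526316] 133 ((291.5399169921875, 251.20204162597656), (29.131755828857422, 8.933738708496094), 47.862403869628906)
bar tri (array([0.53180759, 0.22975705, 0.03818824]), np.float64(0.0038330388517139615))
V plate/table 148 140 149 145
scene box 356 [[159.27247619628906, 167.33837890625], [181.3312225341797, 134.53305053710938], [247.16746520996094, 178.80224609375], [225.1087188720703, 211.60757446289062]]
top box 526 [[265.7331237792969, 219.16758728027344], [267.8370666503906, 209.96278381347656], [338.5701599121094, 226.13035583496094], [336.4662170410156, 235.3351593017578]]
[[0.4567, -0.0491], [0.4834, -0.055], [0.4385, -0.2592], [0.4121, -0.2529]] [ 0.44768754 -0.15404653] [np.float64(0.2087), np.float64(0.0273), np.float64(0.209), np.float64(0.0272)]
```

View pics/crop1.png

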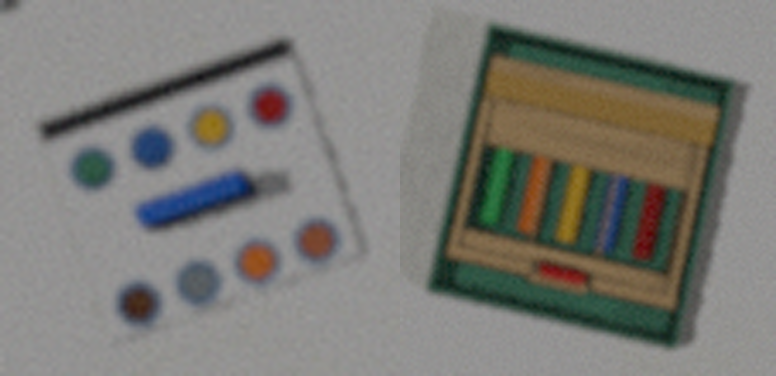

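The crop shows A with its black stripe at the top (far from the robot) and its blue bar intact. It also shows the box with its lip at the far side and the red catch at the near side. I'll check the wrist camera geometry, then move over the box and the palette for refined views before grasping.

```bash
cat >> h.py <<'E'
def toolR(yaw,pitch=0.):
    # tool held: x down, y = palette x. pitch>0 : palette front raised (rear dips)
    Rp=Ro.from_euler('z',yaw)*Ro.from_euler('y',pitch)
    M=Rp.as_matrix();return Rp,Ro.from_matrix(np.c_[-M[:,2],M[:,0],-M[:,1]])
E
python3 - <<'E'
from h import *
T=camera_params("top")
C=[(283.9,142.3),(355.9,159),(338,235.9),(265.8,219.8)]
W=np.array([onz(T,q,.048)[:2] for q in C]);print("box c",W.mean(0),[np.linalg.norm(W[i]-W[i-1]).round(3) for i in range(4)])
d=(W[0]+W[1]-W[2]-W[3]);print("byaw",np.arctan2(d[1],d[0]))
a,b=onz(T,(139.3,177.8),.005),onz(T,(191.5,159.7),.005);d=(a-b)[:2];print("pal stripe",a,b,np.linalg.norm(d),"yaw",np.arctan2(d[1],d[0])-np.pi/2)
w=camera_params("wrist");Rc=np.array(w["R"]);c=-Rc.T@w["t"]
Rt=Ro.from_quat(arm.read_ee_rot()).as_matrix();print("cam in tool",Rt.T@(c-arm.read_position()),"axes",(Rt.T@Rc.T).round(3).tolist(),w["fx"])
print(Rt.round(2).tolist())
for pos,y in(((.45,-.15,.35),-.2),((.53,.23,.3),.35)):
    for s in(0,np.pi):
        q=(toolR(y)[1]*Ro.from_euler('x',s)).as_quat();print(pos,s,arm.ik(pos,q))
E
```

```text
box c [ 0.5454629  -0.17963772] [np.float64(0.233), np.float64(0.216), np.float64(0.23), np.float64(0.213)]
byaw -0.2293734244060919
pal stripe [0.5787104  0.33248417 0.005     ] [0.63518386 0.17602873 0.005     ] 0.16633567265764257 yaw 0.3464012123241942
cam in tool [-0.1188049   0.00021976 -0.07112221] axes [[0.0, -0.276, 0.961], [1.0, 0.0, -0.0], [0.0, 0.961, 0.276]] 333.971213468312
[[-0.0, 0.26, 0.97], [-0.0, 0.97, -0.26], [-1.0, -0.0, 0.0]]
(0.45, -0.15, 0.35) 0 [-0.59846674  0.24451843  1.00718435  2.07630303 -0.25462341  0.9483742
  0.34558448]
(0.45, -0.15, 0.35) 3.141592653589793 [-0.7170571   0.31948678  1.20666425  2.07882322 -0.36196882  0.97693292
 -2.66080888]
(0.53, 0.23, 0.3) 0 [-0.80305015  0.37857741  0.42078387  1.91713496 -0.19622102  0.88570143
  0.06614338]
(0.53, 0.23, 0.3) 3.141592653589793 [-0.18227149  0.38097818 -0.40415442  1.89044673  0.18674761  0.90681213
  2.81545502]
```

```bash
python3 - <<'E'
from h import *
import pickle
out=[]
for n,pos,y in(("box",(.5455,-.155,.26),-.229),("pal",(.53,.24,.22),.346)):
    arm.move_to(pos,toolR(y)[1].as_quat());arm.sleep(.2)
    w=camera_params("wrist");im=capture("wrist")[:,:,::-1];cv2.imwrite(f"pics/w_{n}.png",im);pickle.dump({k:w[k] for k in w},open(n+".pkl","wb"))
    print(n,arm.read_time(),arm.read_position(),arm.read_ft_force());out.append(im)
cv2.imwrite("pics/w_both.png",np.vstack([cv2.resize(o,(400,300),interpolation=cv2.INTER_AREA) for o in out]))
E
```

```text
box 3.5917 [ 0.54560248 -0.15478437  0.2599873 ] [-0.38576246  0.33346628  0.2374602 ]
pal 5.3167 [0.53051701 0.2388129  0.22023994] [ 0.10719681  0.32559936 -0.00813464]
```

View pics/w_both.png

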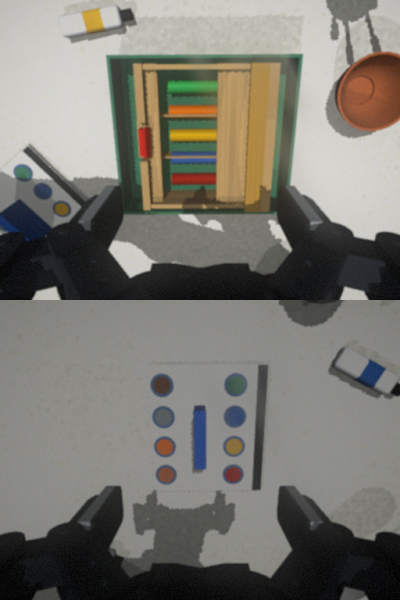

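The upper half shows the box between the open fingers: catch at (145,142) on the left, brass lip at (262,135) on the right. The lower half shows palette A: bar at (199,437), stripe at (263,427), stripe to the right. That matches the tool's y axis. Now I'll project these contours onto their height planes.

```bash
python3 - <<'E'
from h import *
import pickle
def rect(p,m,z):
    cs=cv2.findContours(m.astype(np.uint8),0,cv2.CHAIN_APPROX_NONE)[0];c=np.vstack(cs)[:,0].astype(float)
    W=np.array([onz(p,q,z)[:2] for q in c]);r=cv2.minAreaRect((W*1000).astype(np.float32));return r,W
def yawof(r,near):
    a=np.deg2rad(r[2]);return min([a+k*np.pi/2 for k in range(-4,5)],key=lambda v:abs(v-near))
im=cv2.imread("pics/w_box.png");h=cv2.cvtColor(im,cv2.COLOR_BGR2HSV).astype(int);p=pickle.load(open("box.pkl","rb"))
roi=np.zeros(h.shape[:2],bool);roi[60:276,128:392]=1
g=roi&(h[...,0]>60)&(h[...,0]<95)&(h[...,1]>90)&(h[...,2]>20)
m,_,_=blob(cv2.morphologyEx(g.astype(np.uint8),cv2.MORPH_OPEN,np.ones((3,3))))
r,W=rect(p,m,.048);by=yawof(r,-.23);print("box",r,by)
bc=np.array(r[0])/1000;R2=np.array([[np.cos(by),-np.sin(by)],[np.sin(by),np.cos(by)]])
L=(W-bc)@R2;print("extent",L.min(0),L.max(0), "left/right edges pct",np.percentile(L[:,0],[1,99]))
# brass vs wood profile & catch, along box x at y=-20..20 plane heights
red=roi&((h[...,0]<6)|(h[...,0]>174))&(h[...,1]>150);m,c,a=blob(red,(186,182));print("catch",c,a,((rect(p,m,.058)[1]-bc)@R2).min(0),((rect(p,m,.058)[1]-bc)@R2).max(0))
for y in(0.,.03):
    s=[]
    for x in np.arange(.03,.112,.002):
        X=np.r_[bc+R2@[x,y],.059];u=proj(p,X).round().astype(int);s.append((int(round(x*1000)),*h[u[1],u[0]].tolist()))
    print(s)
im=cv2.imread("pics/w_pal.png");h=cv2.cvtColor(im,cv2.COLOR_BGR2HSV).astype(int);p=pickle.load(open("pal.pkl","rb"))
roi=np.zeros(h.shape[:2],bool);roi[75:250,180:345]=1
m,c,a=blob(roi&(abs(h[...,0]-110)<14)&(h[...,1]>120),(254,175));r,W=rect(p,m,.05);print("bar(top z.05)",r,yawof(r,.35))
m,c,a=blob(roi&(h[...,2]<75)&(h[...,1]<90),(336,163));r,W=rect(p,m,.005);print("stripe",c,a,r,yawof(r,.35))
E
```

```text
box ((535.0560913085938, -109.45481872558594), (28.816503524780273, 42.70561218261719), 74.93510437011719) -0.26293203021076006
extent [-0.02135281 -0.01440824] [0.02135281 0.01440826] left/right edges pct [-0.0213528   0.02128331]
catch [184.66320166 182.26403326] 481 [-0.05669328 -0.08519204] [-0.04213858 -0.04551349]
[(30, 29, 82, 84), (32, 32, 84, 88), (34, 33, 82, 90), (36, 30, 87, 91), (38, 31, 79, 87), (40, 20, 111, 133), (42, 19, 116, 171), (44, 18, 117, 165), (46, 18, 113, 173), (48, 19, 113, 182), (50, 18, 116, 182), (52, 18, 118, 179), (54, 18, 119, 187), (56, 17, 111, 189), (58, 18, 113, 183), (60, 18, 115, 182), (62, 18, 118, 175), (64, 19, 121, 184), (66, 19, 123, 185), (68, 17, 119, 185), (70, 18, 115, 186), (72, 18, 115, 180), (74, 18, 115, 175), (76, 18, 113, 181), (78, 18, 121, 162), (80, 19, 150, 160), (82, 19, 147, 175), (84, 20, 147, 179), (86, 20, 143, 175), (88, 19, 151, 176), (90, 18, 146, 173), (92, 19, 145, 179), (94, 19, 138, 174), (96, 18, 147, 173), (98, 18, 144, 175), (100, 20, 150, 175), (102, 17, 126, 174), (104, 18, 111, 174), (106, 17, 110, 178), (10
[... 447 characters left out ...]
153), (72, 18, 95, 132), (74, 19, 86, 128), (76, 19, 87, 123), (78, 17, 94, 122), (80, 20, 136, 174), (82, 19, 143, 177), (84, 19, 137, 173), (86, 20, 138, 175), (88, 19, 133, 172), (90, 20, 136, 176), (92, 20, 133, 176), (94, 19, 138, 174), (96, 19, 130, 175), (98, 19, 129, 176), (100, 20, 127, 169), (102, 18, 103, 174), (104, 18, 101, 171), (106, 17, 95, 177), (108, 18, 92, 172), (110, 17, 97, 176)]
bar(top z.05) ((532.2626342773438, 229.873779296875), (12.344718933105469, 68.88716125488281), 19.955142974853516) 0.34828294761740985
stripe [330.0898138  194.58269441] 913 ((615.890380859375, 230.31097412109375), (10.58387279510498, 112.32511901855469), 20.274038314819336) 0.35384872126908007
```

```bash
python3 - <<'E'
from h import *
import pickle
im=cv2.imread("pics/w_box.png");h=cv2.cvtColor(im,cv2.COLOR_BGR2HSV).astype(int);p=pickle.load(open("box.pkl","rb"))
roi=np.zeros(h.shape[:2],bool);roi[60:280,128:392]=1
g=roi&(h[...,0]>60)&(h[...,0]<95)&(h[...,1]>70)&(h[...,2]>20)
m=cv2.morphologyEx(g.astype(np.uint8),cv2.MORPH_OPEN,np.ones((3,3)))
uv=np.argwhere(m)[:,::-1].astype(float);W=np.array([onz(p,q,.048)[:2] for q in uv])
r=cv2.minAreaRect((W*1000).astype(np.float32));a=np.deg2rad(r[2]);by=min([a+k*np.pi/2 for k in range(-4,5)],key=lambda v:abs(v+.23));print(r,by)
R2=Ro.from_euler('z',by).as_matrix()[:2,:2];bc=np.array(r[0])/1000
L=(W-bc)@R2
def edge(ax,sg):  # robust line along one outer side
    o=1-ax;pts=[]
    for b in np.arange(-.085,.086,.005):
        s=L[abs(L[:,o]-b)<.0025]
        if len(s):
            e=s[np.argmax(sg*s[:,ax])]; 
            if sg*e[ax]>.09: pts.append((e[o],e[ax]))
    pts=np.array(pts);f=np.polyfit(*pts.T,1);f=np.polyfit(*pts[abs(np.polyval(f,pts[:,0])-pts[:,1])<.003].T,1);return f.round(4),len(pts)
for ax in(0,1):
    for sg in(1,-1): print("axis",ax,sg,edge(ax,sg))
red=roi&((h[...,0]<6)|(h[...,0]>174))&(h[...,1]>150);m,c,a=blob(red,(186,182))
q=(np.array([onz(p,u,.055)[:2] for u in np.argwhere(m)[:,::-1]])-bc)@R2;print("catch",q.min(0),q.max(0))
for y in(0.,.03):
  for lo,hi,z in((.03,.11,.059),(-.11,-.05,.053)):
    print(y,z,[(int(round(x*1000)),*h[tuple(proj(p,np.r_[bc+R2@[x,y],z]).round().astype(int)[::-1])].tolist()) for x in np.arange(lo,hi,.003)])
E
```

```text
((544.95263671875, -176.8284912109375), (214.78656005859375, 234.48643493652344), 77.00460815429688) -0.2268123752943425
axis 0 1 (array([-0.069 ,  0.0955]), 8)
axis 0 -1 (array([-0.0059, -0.1165]), 31)
axis 1 1 (array([0.0019, 0.1068]), 14)
axis 1 -1 (array([ 0.0095, -0.1067]), 11)
catch [-0.08405852 -0.02100931] [-0.0698101   0.01888499]
0.0 0.059 [(30, 17, 123, 184), (33, 18, 119, 176), (36, 18, 120, 172), (39, 18, 125, 176), (42, 18, 117, 187), (45, 18, 120, 187), (48, 17, 120, 194), (51, 18, 123, 181), (54, 17, 113, 153), (57, 19, 161, 171), (60, 18, 155, 179), (63, 20, 165, 175), (66, 19, 160, 174), (69, 19, 157, 175), (72, 19, 156, 176), (75, 19, 155, 168), (78, 18, 116, 184), (81, 17, 113, 182), (84, 17, 105, 185), (87, 18, 115, 179), (90, 40, 66, 128), (93, 51, 61, 126), (96, 50, 51, 121), (99, 25, 43, 102), (102, 33, 48, 102), (105, 26, 38, 94), (108, 33, 30, 95)]
0.0 0.053 [(-110, 45, 33, 61), (-107, 80, 27, 57), (-104, 30, 25, 61), (-101, 50, 37, 62), (-98, 57, 40, 71), (-95, 55, 49, 63), (-92, 68, 77, 86), (-89, 71, 84, 112), (-86, 31, 70, 124), (-83, 2, 197, 197), (-80,
[... 454 characters left out ...]
9, 150, 179), (69, 19, 148, 176), (72, 19, 147, 177), (75, 19, 146, 173), (78, 18, 115, 180), (81, 18, 111, 186), (84, 18, 113, 179), (87, 18, 113, 179), (90, 36, 65, 133), (93, 61, 57, 129), (96, 60, 57, 126), (99, 25, 53, 82), (102, 35, 52, 83), (105, 35, 33, 86), (108, 32, 42, 79)]
0.03 0.053 [(-110, 45, 17, 60), (-107, 45, 9, 58), (-104, 46, 45, 62), (-101, 39, 31, 58), (-98, 68, 45, 68), (-95, 58, 53, 72), (-92, 68, 80, 96), (-89, 72, 100, 112), (-86, 53, 64, 123), (-83, 18, 114, 179), (-80, 18, 116, 181), (-77, 18, 112, 182), (-74, 18, 111, 94), (-71, 19, 108, 118), (-68, 18, 115, 168), (-65, 18, 114, 183), (-62, 17, 115, 193), (-59, 18, 114, 172), (-56, 42, 77, 60), (-53, 43, 62, 58)]
```

Box centre is (0.545, -0.177) with yaw -0.226. Measured outline is 215 x 234 mm against 216 x 236 given, and the top camera agrees within 3 mm. Lip edge and front wall both put the rack at about -2.5 mm, so the stop should be near box x = 77.5 mm. The bar is at (0.532, 0.230) with yaw 0.35, and triangulation agrees within 1 mm. Next: grasp, lift, and carry to a tilted pre-insert pose.

```bash
cat >> h.py <<'E'
BC=np.array([.545,-.1775,0]);BY=-.226;RB=Ro.from_euler('z',BY)
G=[-.085,0,.041]   # TCP relative to the rear bottom edge, palette frame
def pose(x,z,pitch,y=0.):
    """TCP pose putting the palette's rear bottom edge at box (x,y,z)"""
    Rp,Rt=toolR(BY,pitch);return BC+RB.apply([x,y,z])+Rp.apply(G),Rt.as_quat()
def go(x,z,pitch,speed=.15,y=0.): arm.servo_line(*pose(x,z,pitch,y),speed=speed)
def ft(n=4):
    f=[];t=[]
    for _ in range(n): f.append(arm.read_ft_force());t.append(arm.read_wrist_torque())
    return RB.inv().apply(np.mean(f,0)),RB.inv().apply(np.mean(t,0))  # box axes
E
python3 - <<'E'
from h import *
q=toolR(.35)[1].as_quat()
arm.move_to((.5323,.2299,.10),q);arm.servo_line((.5323,.2299,.041),speed=.12)
claw.grip(0.0,60);print("grip",arm.read_gripper_width(),arm.read_time())
f0=ft()[0];arm.servo_line((.5323,.2299,.15),speed=.15);arm.sleep(.2);print("weight",ft()[0]-f0,arm.read_gripper_width(),arm.read_time())
p,qq=pose(.045,.085,.2);print(p)
arm.servo_line(p+[0,0,.03],qq,speed=.2);arm.sleep(.3);print(arm.read_time(),arm.read_position(),ft(8))
a=capture("scene")[:,:,::-1];w=capture("wrist")[:,:,::-1]
cv2.imwrite("pics/pre.png",np.hstack([cv2.resize(a[80:300,80:373],(400,300)),cv2.resize(w,(400,300))]))
t0=arm.read_time();arm.read_ft_force();print("read dt",arm.read_time()-t0)
E
```

```text
grip 0.15356721857837813 7.1583
weight [ 0.78233608 -0.47163715 -6.67074273] 0.15457775033702142 8.2333
[ 0.51560674 -0.17074167  0.14206962]
10.6917 [ 0.51564621 -0.17036097  0.17204428] (array([ 1.4844607 , -0.35476766, -3.33579057]), array([-0.04311942, -0.3664291 ,  0.03786581]))
read dt 0.0
```

View pics/pre.png

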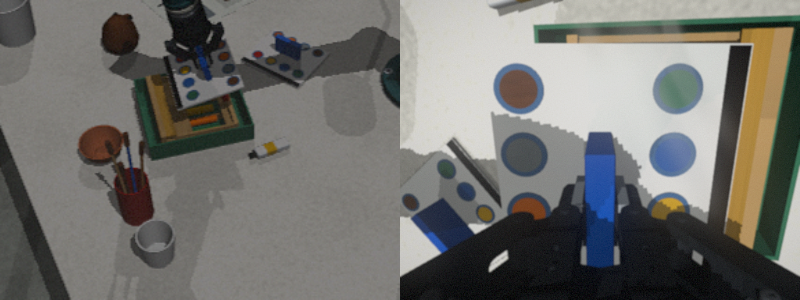

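Grip holds: width 0.154 (about 13 mm), load about 3.3 N. The stripe leads toward the lip, and in the wrist view the plate's far corners sit at about (450,56) and (115,55) full-size. I'll check those against prediction, then descend by feel onto the back ledge.

```bash
cat >> h.py <<'E'
def feel(start,end,step,stop,base,speed=.03,y=0.,settle=.06):
    """walk (x,z,pitch) from start to end in steps until stop(dF,dT); returns last state"""
    s=np.array(start,float);e=np.array(end,float);n=max(1,int(np.ceil(np.max(abs(e-s)/[step,step,step*7]))))
    log=[]
    for k in range(1,n+1):
        c=s+(e-s)*k/n;go(*c,speed=speed,y=y);arm.sleep(settle)
        F,T=ft(8);dF=F-base[0];dT=T-base[1];log.append((*c.round(4).tolist(),*dF.round(1).tolist(),round(float(dT[1]),2)))
        if stop(dF,dT): break
    return c,log
E
python3 - <<'E'
from h import *
w=camera_params("wrist");p=arm.read_position();Rp,_=toolR(BY,.2)
for l in((.075,-.085,.005),(-.075,-.085,.005)): print("corner px",proj(w,p+Rp.apply(np.array(l)-[-.01,0,.041])))
go(.045,.055,.2,.12);arm.sleep(.4);b=ft(30);print("base",b,arm.read_time());np.save("base.npy",b)
print("noise",np.std([arm.read_ft_force() for _ in range(20)],0))
c,log=feel((.045,.055,.2),(.045,.036,.2),.001,lambda F,T:F[2]>2.0 or np.linalg.norm(F)>4,b)
for l in log[-8:]:print(l)
print(c,len(log),arm.read_time(),arm.read_position()-pose(*c)[0])
E
```

```text
corner px [406.30456092 369.03360938]
corner px [144.69628256 368.95189544]
base (array([ 0.80131115, -0.06308785, -3.15215032]), array([ 0.00874013, -0.36719374, -0.04336446])) 11.8417
noise [2.22044605e-16 1.38777878e-16 0.00000000e+00]
(0.045, 0.0483, 0.2, -1.2, 0.4, -0.4, 0.03)
(0.045, 0.0474, 0.2, -0.6, -0.1, 0.2, 0.05)
(0.045, 0.0464, 0.2, -1.8, 0.0, -0.1, 0.08)
(0.045, 0.0455, 0.2, -0.4, 0.0, -0.1, 0.07)
(0.045, 0.0446, 0.2, -0.6, 0.6, 0.3, 0.05)
(0.045, 0.0436, 0.2, -0.9, 0.5, -0.3, 0.04)
(0.045, 0.0426, 0.2, -1.0, 0.3, -0.4, 0.02)
(0.045, 0.0417, 0.2, -1.9, 1.5, 4.6, 0.21)
[0.045  0.0417 0.2   ] 14 16.1583 [-3.05996408e-05 -9.46104027e-05  3.72082542e-04]
```

Contact at 41.7 mm where 42 mm was expected, at about 4.6 N. I'll back off 0.7 mm, reduce the tilt to 0.17 for lip clearance, and slide in by feel.

```bash
python3 - <<'E'
from h import *
w=camera_params("wrist");p=arm.read_position();Rp,_=toolR(BY,.2)
for l in((.075,.085,.005),(-.075,.085,.005)): print("corner px",proj(w,p+Rp.apply(np.array(l)-[-.01,0,.041])))
go(.045,.0428,.17,.03)
arm.sleep(.3);fs=[]
for _ in range(8): fs.append(np.array(ft(1)));arm.sleep(.03)
b=np.mean(fs,0);np.save("base.npy",b);print("base",b.round(2).tolist(),"sd",np.std(fs,0)[0])
st=lambda F,T:F[0]<-2.8 or abs(F[2])>4 or abs(F[1])>4
c,log=feel((.045,.0428,.17),(.068,.0428,.17),.0023,st,b)
for l in log:print(l)
if len(log)==10:
    c,log=feel(c,(.092,.0428,.17),.0008,st,b,speed=.02)
    for l in log[-6:]:print(l)
print(c,arm.read_time())
E
```

```text
corner px [455.08156918  51.88483559]
corner px [108.58047887  51.98096886]
base [[-0.25, -0.02, -2.75], [-0.0, -0.29, -0.0]] sd [0.40601854 0.4176227  0.52664333]
(0.0471, 0.0428, 0.17, -0.1, 0.4, -0.6, -0.01)
(0.0492, 0.0428, 0.17, 0.5, 0.7, 0.7, -0.02)
(0.0513, 0.0428, 0.17, -0.3, 0.1, -0.0, -0.02)
(0.0534, 0.0428, 0.17, -0.2, -0.2, 0.2, 0.04)
(0.0555, 0.0428, 0.17, -0.3, -0.1, -0.1, 0.06)
(0.0575, 0.0428, 0.17, 0.9, -1.3, -0.1, 0.08)
(0.0596, 0.0428, 0.17, -0.6, 0.7, 0.1, 0.01)
(0.0617, 0.0428, 0.17, 0.8, 1.2, -0.4, -0.03)
(0.0638, 0.0428, 0.17, 0.5, -0.4, -0.4, 0.0)
(0.0659, 0.0428, 0.17, 0.2, -0.9, -0.2, 0.01)
(0.068, 0.0428, 0.17, -0.6, 0.4, -0.1, 0.06)
[0.068  0.0428 0.17  ] 20.3667
```

```bash
python3 - <<'E'
from h import *
b=np.load("base.npy")
st=lambda F,T:F[0]<-2.8 or abs(F[2])>4 or abs(F[1])>4
c,log=feel((.068,.0428,.17),(.092,.0428,.17),.0008,st,b,speed=.02)
for l in log[-7:]:print(l)
np.save("c.npy",c);print(c,arm.read_time(),arm.read_position()-pose(*c)[0])
E
```

```text
(0.0736, 0.0428, 0.17, -0.1, 0.8, -0.3, 0.03)
(0.0744, 0.0428, 0.17, 0.2, -0.2, -0.5, 0.03)
(0.0752, 0.0428, 0.17, 0.7, 0.9, 0.0, 0.01)
(0.076, 0.0428, 0.17, 0.1, -0.2, -1.0, 0.01)
(0.0768, 0.0428, 0.17, 0.2, -0.4, -0.5, 0.06)
(0.0776, 0.0428, 0.17, -0.5, 0.1, 0.2, 0.25)
(0.0784, 0.0428, 0.17, -3.5, -0.3, 1.6, 0.79)
[0.0784 0.0428 0.17  ] 24.375 [-1.00054005e-03  1.42305087e-04 -8.46503700e-05]
```

The stop was met at box x of about 77.6 mm, with 3.5 N at the last step. The prediction was 77.5. I'll ease off 1 mm and turn the front edge down by feel.

```bash
python3 - <<'E'
from h import *
b=np.load("base.npy")
go(.0772,.0426,.17,.02)
st=lambda F,T:np.linalg.norm(F)>9
c,log=feel((.0772,.0426,.17),(.0773,.0424,.10),.004,st,b)
for l in log:print(l)
if np.linalg.norm(log[-1][3:6])<5:
    c,log=feel(c,(.0773,.0424,.0),.0009,st,b)
    for l in log:print(l)
np.save("c.npy",c);print(c,arm.read_time())
E
```

```text
(0.0772, 0.0425, 0.1467, -2.5, -0.4, 0.7, 0.53)
(0.0773, 0.0425, 0.1233, -2.8, -1.2, -0.1, 0.61)
(0.0773, 0.0424, 0.1, -1.3, -0.9, 0.1, 0.63)
(0.0773, 0.0424, 0.0938, -1.8, -0.8, 0.5, 0.54)
(0.0773, 0.0424, 0.0875, -0.6, -0.7, -0.5, 0.43)
(0.0773, 0.0424, 0.0812, -0.7, -0.2, 0.4, 0.33)
(0.0773, 0.0424, 0.075, 0.1, -0.8, 0.4, 0.25)
(0.0773, 0.0424, 0.0688, 0.5, -0.1, 0.1, 0.22)
(0.0773, 0.0424, 0.0625, 1.2, -1.0, 1.0, 0.14)
(0.0773, 0.0424, 0.0562, 2.3, -0.7, 2.0, 0.06)
(0.0773, 0.0424, 0.05, 2.2, -0.6, 0.8, -0.03)
(0.0773, 0.0424, 0.0438, 1.7, -0.9, 0.8, -0.17)
(0.0773, 0.0424, 0.0375, 2.1, -0.6, 0.5, -0.22)
(0.0773, 0.0424, 0.0312, 2.1, -0.3, -0.4, -0.18)
(0.0773, 0.0424, 0.025, 1.8, -0.0, 0.4, -0.17)
(0.0773, 0.0424, 0.0188, 2.4, -0.9, 0.4, -0.17)
(0.0773, 0.0424, 0.0125, 1.7, -0.7, -1.4, -0.25)
(0.0773, 0.0424, 0.0063, -0.2, -0.1, 0.9, 0.09)
(0.0773, 0.0424, 0.0, -0.7, 0.2, 1.9, 0.27)
[0.0773 0.0424 0.    ] 30.4833
```

The force and moment jump at pitch 0.0063 (x force dropped from +1.7 N to about 0) looks like the catch snapping. I'll seat it gently, then check in the images before letting go.

```bash
python3 - <<'E'
from h import *
b=np.load("base.npy")
c,log=feel((.0773,.0424,0),(.0773,.0414,-.004),.0003,lambda F,T:F[2]>4.5 or np.linalg.norm(F)>6,b,speed=.02)
for l in log:print(l)
np.save("c.npy",c);print(c,arm.read_time())
s=capture("scene")[:,:,::-1];w=capture("wrist")[:,:,::-1]
cv2.imwrite("pics/seat.png",np.hstack([cv2.resize(s[110:215,160:300],(400,300),interpolation=2),cv2.resize(w,(400,300))]))
E
```

```text
(0.0773, 0.0422, -0.001, -2.3, 0.9, 7.3, 0.78)
[ 0.0773   0.04215 -0.001  ] 30.7917
```

View pics/seat.png

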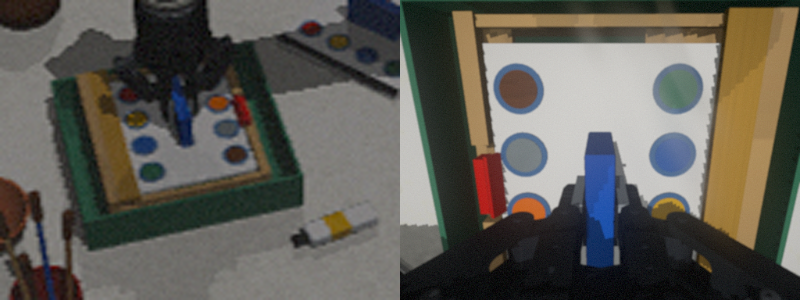

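The catch at about (488,183) overlaps the plate's front edge (column 483), the stripe is under the lip, and a 7 N upward reaction shows both ledges in contact. I'll ease off, let go and rise straight up.

```bash
python3 - <<'E'
from h import *
go(.0773,.0424,0,.02);print(ft(4)[0])
claw.grip(.5);arm.sleep(.2);print(arm.read_gripper_width(),arm.read_time(),ft(4)[0])
p=arm.read_position();arm.servo_line(p+[0,0,.04],speed=.06);print(ft(4)[0]);arm.servo_line(p+[0,0,.12],speed=.15);arm.sleep(.3)
w=camera_params("wrist");im=capture("wrist")[:,:,::-1];print(arm.read_time(),ft(4)[0])
h=cv2.cvtColor(im,cv2.COLOR_BGR2HSV).astype(int)
m,c,a=blob((abs(h[...,0]-110)<14)&(h[...,1]>120)&(h[...,2]>50),(256,200))
q=RB.inv().apply([onz(w,u,.092)-BC for u in np.argwhere(m)[:,::-1]]);print("bar box xy",q.mean(0),q.min(0),q.max(0))
m,c,a=blob(((h[...,0]<6)|(h[...,0]>174))&(h[...,1]>150)&(np.arange(512)<200),(140,150));q=RB.inv().apply([onz(w,u,.055)-BC for u in np.argwhere(m)[:,::-1]]);print("catch",c,a,q.min(0),q.max(0))
t=capture("top")[:,:,::-1]
cv2.imwrite("pics/end.png",np.hstack([cv2.resize(im,(480,360)),cv2.resize(t[90:270,120:380],(320,222)).copy() if 0 else cv2.copyMakeBorder(cv2.resize(t[90:270,120:280+100],(320,222)),0,138,0,0,0)]))
E
```

```text
[-1.40295973  0.71141635  2.38675483]
0.5017196884739002 31.7333 [-1.19457664 -0.4748162  -0.11320278]
[1.68477481e-04 9.01093523e-01 3.59264151e-01]
33.5833 [-0.30133652 -0.7593816  -0.51651163]
bar box xy [-0.00886088  0.00017825  0.092     ] [-0.01510464 -0.03605377  0.092     ] [-0.00254292  0.03320718  0.092     ]
catch [170.50398406 175.04581673] 502 [-0.08446518 -0.02022792  0.055     ] [-0.07476627  0.01988548  0.055     ]
```

View pics/end.png

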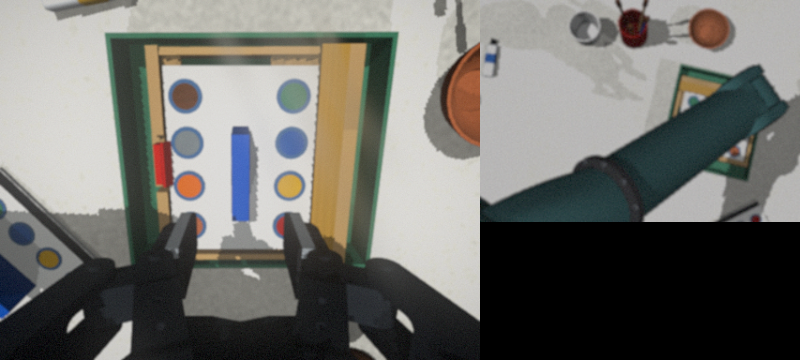

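Bar is at box x = -8.9 mm, as expected when seated. But the visible red now ends at -74.8 mm, against -69.8 mm before, so the catch could be held back. I'll look closer before handing in.

```bash
python3 - <<'E'
from h import *
w=camera_params("wrist");im=capture("wrist")[:,:,::-1];cv2.imwrite("pics/w_end.png",im)
h=cv2.cvtColor(im,cv2.COLOR_BGR2HSV)
for y in(0,.01,.03): print(y,[(x,*h[tuple(proj(w,BC+RB.apply([x/1000,y,.052])).round().astype(int)[::-1])].tolist()) for x in range(-88,-62,2)])
b=cv2.imread("pics/w_box.png")
s=capture("scene")[:,:,::-1]
cv2.imwrite("pics/catch.png",np.hstack([cv2.resize(im[120:230,140:220],(291,400),interpolation=2),cv2.resize(b[135:230,150:220],(240,400),interpolation=2),cv2.resize(s[125:185,200:265],(260,400),interpolation=2)]))
E
```

```text
0 [(-88, 74, 99, 111), (-86, 7, 137, 164), (-84, 1, 190, 199), (-82, 1, 203, 197), (-80, 1, 186, 181), (-78, 2, 194, 184), (-76, 0, 145, 111), (-74, 3, 158, 103), (-72, 1, 136, 111), (-70, 2, 31, 163), (-68, 15, 7, 219), (-66, 20, 7, 219), (-64, 18, 6, 218)]
0.01 [(-88, 73, 99, 111), (-86, 8, 131, 168), (-84, 2, 188, 201), (-82, 1, 188, 201), (-80, 1, 183, 180), (-78, 1, 184, 187), (-76, 2, 161, 111), (-74, 1, 139, 112), (-72, 0, 152, 106), (-70, 3, 78, 118), (-68, 30, 7, 183), (-66, 111, 39, 175), (-64, 108, 105, 153)]
0.03 [(-88, 75, 95, 110), (-86, 25, 78, 150), (-84, 17, 104, 186), (-82, 18, 112, 182), (-80, 18, 106, 186), (-78, 18, 104, 184), (-76, 16, 106, 147), (-74, 30, 13, 118), (-72, 20, 4, 210), (-70, 35, 7, 215), (-68, 35, 7, 216), (-66, 30, 4, 212), (-64, 107, 62, 164)]
```

View pics/catch.png

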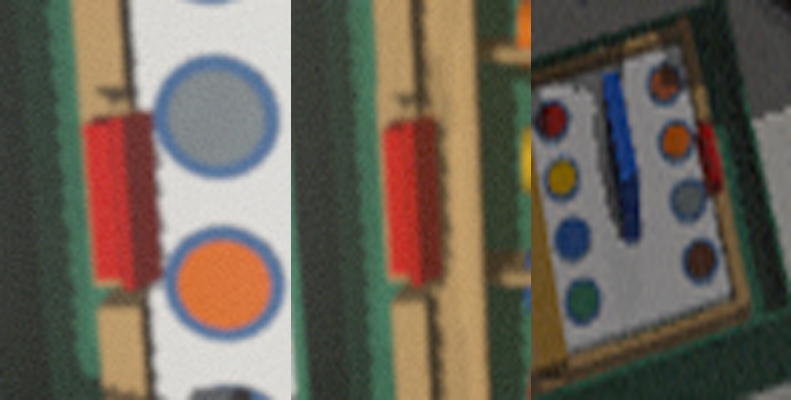

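The dark wedge slope is still in view and overlaps the plate's edge out to about -70.5 mm, the same span as before insertion. The shorter reading came from my saturation threshold missing that slope. The catch is sprung out, so I'm handing in.

```bash
python3 -c "
from h import *
arm.job_done();print(arm.read_time())"
```

```text
the job is handed in; nothing more can be done
the job is handed in; nothing more can be done
```

The left-hand palette is seated in the paint box with the catch over its front edge, and the job was handed in at about 34 s of the 59 s allowed.

**What I did:** I gripped the palette by its blue bar and touched the back ledge at a tilt of 0.2 rad. I slid the striped edge under the lip at 0.17 rad until it met the stop at box x of about 77.6 mm. Then I turned the front edge down past the catch, seated it gently and let go. Contact readings stayed around 7 N or less above the no-contact level, though they were sampled only at each step.

**Last checks:**
- **Position:** the bar is at box x = -8.9 mm, y = 0.2 mm, which puts the striped edge at about 76 mm.
- **Catch:** its wedge covers the plate's edge out to about -70.5 mm, the same span as before insertion. A first check read -74.8 mm and suggested it was held back. A close crop showed my colour threshold had missed the dark slope.
- **Robot:** the gripper is open and clear, with only sensor noise on the wrist force.
- **Other objects:** nothing looked disturbed in the views I had, but I did not measure any of them again. The final top view was partly blocked by the arm.
- **Disagreement:** with the palette in hand, its corners appeared about 5 px from where I predicted. The first ledge touch was within 0.3 mm of the expected height, so I trusted the touch.
- **Not measured:** I did not measure the final flatness directly. I inferred it from the force jump as the catch snapped, the ledge contact and the pictures.

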